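# Fit headplates to ukulele necks

## Robot

A 6-joint arm with a two-finger parallel gripper is mounted at the origin on the work surface. World frame = base frame: x ahead of the robot, y to its left, z up, the work surface at z = 0. Lengths are in m, angles in rad, forces in N, time in s.
With the tool pointing down it reaches from about 0.3 to 0.825 m from the base axis. Payload 5.4 kg.
Tool frame: the origin (TCP) lies at the very end of the fingers, on their centre line; the grasp point (between the pads) lies 19 mm behind it; z points along the fingers, y is the line along which they close (so a half turn about z gives the same grasp; the last joint's range is limited). The gripper opens to 92 mm and grips with 3 to 60 N. Pads are 20 mm wide; open, the fingers measure 128 mm over their backs; the gripper's body (75 mm by 189 mm) begins 69 mm behind the grasp point.
Start: joints at [-1.537, 0.158, 1.597, -0, 1.386, -0.21], TCP at [0.139, -0.558, 0.215] pointing down, gripper open.
Joint ranges: [-2.91, 2.91], [-0.94, 2.29], [0.18, 2.7], [-1.29, 4.43], [0.17, 2.64], [-3, 3]. Speed limits (rad/s): [2.57, 2.57, 3.14, 3.14, 3.14, 3.14].

## Interface

Orientations are given as a rotation vector (axis times angle).
In Python, from workcell import bot gives the robot as it stands. Calls block until the motion is done:
- bot.goto(position, orientation): joint-space move of the TCP to a pose.
- bot.line_to(position, rot=None, max_speed=0.15): straight line of the TCP; rot=None keeps the orientation; max_speed is the mean speed in m/s.
- bot.set_joints(angles): joint-space move.
- bot.set_gripper(opening, newtons=None): opening from 0.0 (shut) to 1.0 (fully open); newtons is the grip in N (None keeps the last); returns when the fingers have stopped.
- bot.hold(seconds).
- bot.inverse_kinematics(position, orientation): joint angles nearest the present ones, or None.
- bot.read_camera(name): name is "scene" or "top" or "wrist"; returns a dict with "pixels" (384x512x3 uint8, blue, green, red), "fx", "fy", "cx", "cy" (pixels), "k1" (the pictures are not rectified: a ray, as slopes to the right and down, at radius r is drawn at 1 + k1 r^2 times it, then the intrinsics apply), "R" (3x3) and "t" (3): a world point X has camera coordinates R X + t. Camera axes: x right, y down, z forward; pixel columns grow to the right and rows downward; lengths in m; the calibration is good to about 2 mm. A picture is of the moment at which its call begins. There is no depth.
A pose or a line that the arm cannot do raises bot.MotionError and nothing moves.
- bot.job_done(): hands the job in; it is judged then, once.
Readings, each from a call of its own:
- bot.current_clock(): time.
- bot.current_joints(): joint angles.
- bot.current_joint_vel(): joint speeds.
- bot.current_effort(): joint torques, N m.
- bot.current_ee_pos(): TCP position.
- bot.current_tool_rot(): TCP orientation.
- bot.current_contact_force(): force on the tool from outside, world axes, zero at the start.
- bot.current_ft_torque(): the same for the moment, N m.
- bot.current_opening(): opening from 0.0 (shut) to 1.0 (fully open).
- bot.current_grip_force(): force on a finger pad.
Only numpy, scipy, OpenCV 4.12 (cv2) and the standard library are available. Lean on these libraries where they do the work, as an engineer would, in place of code of your own. Each camera call takes 0.05 s, during which the arm holds its last target. There are 200 camera calls.

## Task

Four ukulele necks lie face up on the luthier's bench, ready for their headplates. Lay each of the four loose headplates flat on the head of the neck with the same outline (its wood also matches that neck's fingerboard), square end at the nut line and edges lined up all round, as for gluing. Do not push the necks about, and leave the glue bottle and the rosewood bridge where they are.

Things in the scene. Friction and masses are not known exactly. Their poses are not given: they have to be found in the camera images.
- plate_slotted: Loose headplate with two long slots and a blunt tip; dark brown rosewood; 145 x 58 x 5 mm, sides parallel, narrowing to 40 mm over the last 22 mm before its square nut end; lies flat on the bench. Origin: underside, centre line, 35 mm from the nut end. Own x runs from tip to nut end, z up. Middle (grip here, across the width): 38 mm from the origin to own -x.
- neck_slotted: Loose flat mahogany neck, 0.3 kg: head 145 x 58 mm with two long slots and a blunt tip, top face 20 mm above the bench, then a shaft 40 to 45 mm wide, 215 mm long; bare 10 mm nut ledge, then dark brown rosewood fingerboard 7 mm thick. Origin: underside, centre line, 35 mm from the nut line (end of head) towards the tip. Own x runs from tip to fingerboard. Plate fits when its origin is 20 mm above this one, axes parallel.
- plate_crown: Loose headplate with a tip of three rounded lobes; black ebony; 138 x 56 x 5 mm, sides parallel, narrowing to 40 mm over the last 22 mm before its square nut end; lies flat on the bench. Origin: underside, centre line, 35 mm from the nut end. Own x runs from tip to nut end, z up. Middle (grip here, across the width): 34 mm from the origin to own -x.
- neck_crown: Loose flat mahogany neck, 0.3 kg: head 138 x 56 mm with a tip of three rounded lobes, top face 20 mm above the bench, then a shaft 40 to 45 mm wide, 205 mm long; bare 10 mm nut ledge, then black ebony fingerboard 7 mm thick. Origin: underside, centre line, 35 mm from the nut line (end of head) towards the tip. Own x runs from tip to fingerboard. Plate fits when its origin is 20 mm above this one, axes parallel.
- plate_fishtail: Loose headplate with a V-notched, two-pronged tip; orange-red padauk; 130 x 54 x 5 mm, sides parallel, narrowing to 40 mm over the last 22 mm before its square nut end; lies flat on the bench. Origin: underside, centre line, 35 mm from the nut end. Own x runs from tip to nut end, z up. Middle (grip here, across the width): 30 mm from the origin to own -x.
- neck_fishtail: Loose flat mahogany neck, 0.3 kg: head 130 x 54 mm with a V-notched, two-pronged tip, top face 20 mm above the bench, then a shaft 40 to 45 mm wide, 190 mm long; bare 10 mm nut ledge, then orange-red padauk fingerboard 7 mm thick. Origin: underside, centre line, 35 mm from the nut line (end of head) towards the tip. Own x runs from tip to fingerboard. Plate fits when its origin is 20 mm above this one, axes parallel.
- plate_round: Loose headplate with a plain half-round tip; pale cream maple; 125 x 50 x 5 mm, sides parallel, narrowing to 40 mm over the last 22 mm before its square nut end; lies flat on the bench. Origin: underside, centre line, 35 mm from the nut end. Own x runs from tip to nut end, z up. Middle (grip here, across the width): 27 mm from the origin to own -x.
- neck_round: Loose flat mahogany neck, 0.3 kg: head 125 x 50 mm with a plain half-round tip, top face 20 mm above the bench, then a shaft 40 to 45 mm wide, 175 mm long; bare 10 mm nut ledge, then pale cream maple fingerboard 7 mm thick. Origin: underside, centre line, 35 mm from the nut line (end of head) towards the tip. Own x runs from tip to fingerboard. Plate fits when its origin is 20 mm above this one, axes parallel.
- glue_bottle: Bystander: upright cream glue bottle with yellow label and red cap, 62 mm across, 196 mm tall. Origin: centre of its underside.
- bridge: Bystander: small dark rosewood bridge, 96 x 22 x 9 mm, lying between the necks. Not a headplate. Origin: centre of its underside, own x along its length.
Things that resemble listed ones, but are neither listed nor needed, are in the scene too. What is shaped like the plate_slotted but blue, green or turquoise is not meant.

How it is judged:
At the end, for the whole second after the job is handed in: Each headplate lies flat (within 3 degrees) on the head of the neck of its own outline, the right way round, within 10 mm and 7 degrees of the head's outline, and plates and necks are at rest (horizontal distance between plate_slotted and neck_slotted below 0.01 m and angle between the x axis of plate_slotted and the x axis of neck_slotted, either way round below 0.12 rad and z of plate_slotted in the frame of neck_slotted between 0.017 and 0.023 m and angle between each of plate_slotted, neck_slotted, plate_crown, neck_crown, plate_fishtail, neck_fishtail, plate_round, neck_round's own z axis and vertical below 0.05 rad and linear speed of each of plate_slotted, neck_slotted, plate_crown, neck_crown, plate_fishtail, neck_fishtail, plate_round, neck_round below 0.02 m/s and horizontal distance between plate_crown and neck_crown below 0.01 m and angle between the x axis of plate_crown and the x axis of neck_crown, either way round below 0.12 rad and z of plate_crown in the frame of neck_crown between 0.017 and 0.023 m and horizontal distance between plate_fishtail and neck_fishtail below 0.01 m and angle between the x axis of plate_fishtail and the x axis of neck_fishtail, either way round below 0.12 rad and z of plate_fishtail in the frame of neck_fishtail between 0.017 and 0.023 m and horizontal distance between plate_round and neck_round below 0.01 m and angle between the x axis of plate_round and the x axis of neck_round, either way round below 0.12 rad and z of plate_round in the frame of neck_round between 0.017 and 0.023 m); the robot touches nothing.
It fails at once if a neck is pushed more than 20 mm from where it lay (distance of any of neck_slotted, neck_crown, neck_fishtail, neck_round from where it was at the start of the episode above 0.02 m).
It fails at once if the glue bottle is moved more than 20 mm or tipped (distance of glue_bottle from where it was at the start of the episode above 0.02 m or angle between glue_bottle's own z axis and vertical above 0.3 rad).
It fails at once if the bridge is moved more than 20 mm (distance of bridge from where it was at the start of the episode above 0.02 m).
It also fails if it takes over 99 s, if anything falls off the work surface, if the arm or the gripper's body presses on something with over 40 N, if the wrist force passes 120 N, or if a joint passes its speed limit or range.

## Working session

There is one attempt and no reset: what is moved stays moved. The work goes in short steps, each a Python script; the robot and the scene stay as the last script left them, time stands still between calls to the robot, and variables do not carry over. Pictures are saved under pics/ and viewed, at most 14 in all, crops included, and the job is handed in when it is done.

```bash
ls; mkdir -p pics
python3 - <<'E'
from workcell import bot
import cv2
for n in("top","scene"):
    c=bot.read_camera(n); cv2.imwrite(f"pics/{n}0.png",cv2.resize(c["pixels"],(800,600),interpolation=cv2.INTER_CUBIC)); cv2.imwrite(f"pics/raw_{n}0.png",c["pixels"])
    print(n,{k:c[k] for k in c if k!="pixels"})
print(bot.current_clock(),bot.current_tool_rot())
E
```

```text
pics
top {'fx': 399.925324590713, 'fy': 399.925324590713, 'cx': 256.1381303428313, 'cy': 199.21358141099222, 'k1': -0.06739262185408715, 'R': array([[-0.02376433, -0.99962562,  0.01355976],
       [-0.99719395,  0.02273902, -0.07132436],
       [ 0.07098932, -0.01521669, -0.997361  ]]), 't': array([-0.06311376,  0.51144193,  1.19699222])}
scene {'fx': 392.783006156929, 'fy': 392.783006156929, 'cx': 257.63030462487865, 'cy': 196.75879900784867, 'k1': -0.06723147624255887, 'R': array([[-0.75951039,  0.65046923, -0.00580906],
       [ 0.41888404,  0.48223225, -0.76940771],
       [-0.49767472, -0.58680647, -0.63873158]]), 't': array([ 0.42812065, -0.15033162,  1.51019968])}
0.1 [-3.11661179e+00 -3.81735368e-01 -2.68906187e-04]
```

View pics/top0.png

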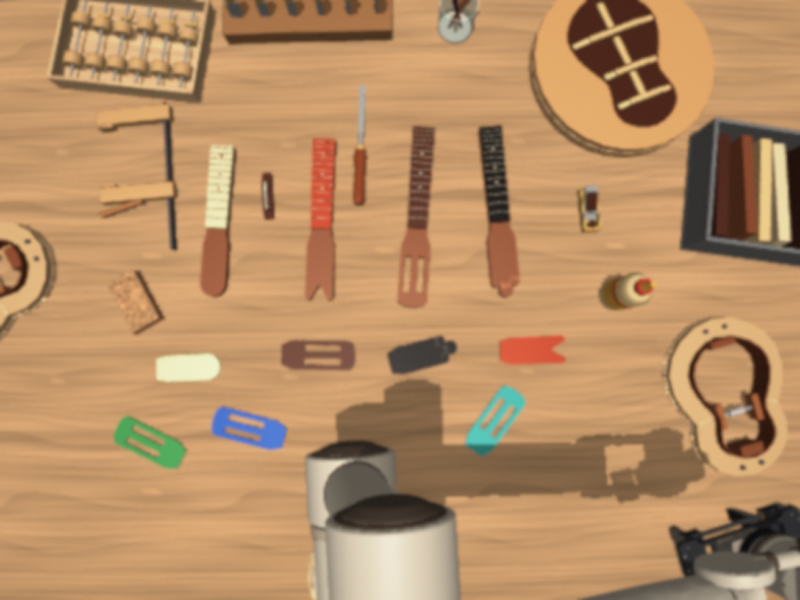

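View pics/scene0.png

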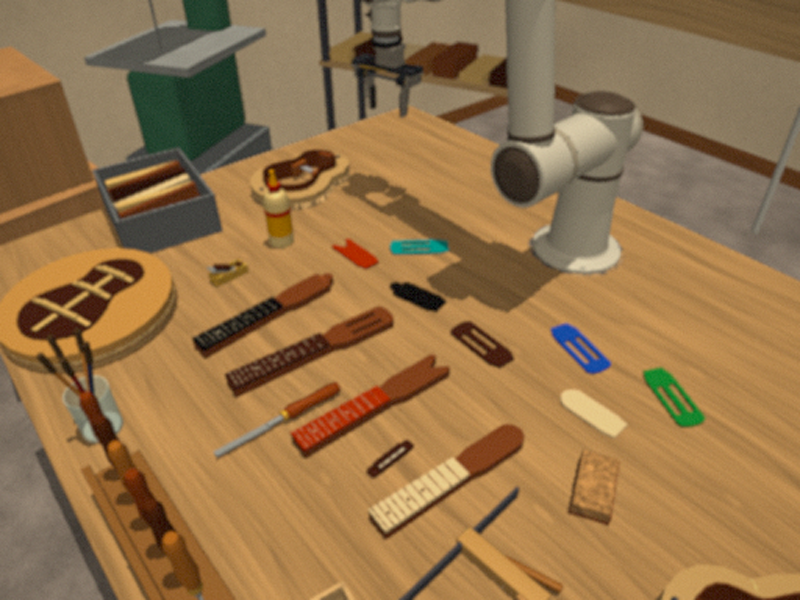

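The four plates, top view in 800x600 px:
- cream maple at (187,367)
- rosewood slotted at (318,355)
- ebony crown at (422,354)
- padauk fishtail at (532,350)

The neck heads are at (215,262) round, (320,265) fishtail, (414,268) slotted and (503,258) crown.

Things that could be mistaken for the rosewood slotted plate:
- the green (150,442), blue (249,428) and turquoise (495,420) slotted shapes, which the task excludes
- the bridge (267,195), which is a bystander
- the wood strips in the bin (750,185)

I choose the brown one at (318,355) and will check it in a close wrist crop.

```bash
cat > h.py <<'E'
import numpy as np, cv2
from scipy.spatial.transform import Rotation as Ro
from workcell import bot
def ray(c,uv,z):
    K=np.array([[c["fx"],0,c["cx"]],[0,c["fy"],c["cy"]],[0,0,1]])
    p=cv2.undistortPoints(np.float64(uv).reshape(-1,1,2),K,np.array([c["k1"],0,0,0])).reshape(-1,2)
    d=np.c_[p,np.ones(len(p))]@c["R"]; o=-c["R"].T@c["t"]
    return (o+d*((z-o[2])/d[:,2])[:,None])[:,:2]
def pix(c,X):
    K=np.array([[c["fx"],0,c["cx"]],[0,c["fy"],c["cy"]],[0,0,1]])
    return cv2.projectPoints(np.float64(X).reshape(-1,1,3),cv2.Rodrigues(c["R"])[0],c["t"],K,np.array([c["k1"],0,0,0]))[0].reshape(-1,2)
def down(yaw):  # tool z down, tool y (closing line) at world angle yaw
    y=np.array([np.cos(yaw),np.sin(yaw),0]); z=np.array([0,0,-1.])
    return Ro.from_matrix(np.c_[np.cross(y,z),y,z]).as_rotvec()
def tool_yaw():
    y=Ro.from_rotvec(bot.current_tool_rot()).as_matrix()[:,1]; return np.arctan2(y[1],y[0])
E
python3 - <<'E'
from h import *
c=bot.read_camera("top"); s=1.5625
P=dict(round=(187,367),slotted=(318,355),crown=(422,354),fishtail=(532,350),bottle=(630,290),n_round=(215,262),n_fish=(320,265),n_slot=(414,268),n_crown=(503,258))
for k,v in P.items(): print(k,ray(c,[np.array(v)/s],.02 if k[:2]=='n_' else .005).round(3))
print(tool_yaw())
# candidate wrist view pose
bot.goto([.38,.0,.36],down(np.pi/2))
w=bot.read_camera("wrist"); cv2.imwrite("pics/w0.png",w["pixels"])
print("cam",(-w["R"].T@w["t"]).round(3),w["fx"],w["R"].round(2),bot.current_clock(),bot.current_joints().round(2))
E
```

```text
round [[0.411 0.346]]
slotted [[0.429 0.088]]
crown [[ 0.426 -0.116]]
fishtail [[ 0.428 -0.333]]
bottle [[ 0.543 -0.536]]
n_round [[0.615 0.286]]
n_fish [[0.604 0.08 ]]
n_slot [[ 0.594 -0.104]]
n_crown [[ 0.61  -0.279]]
-1.3269763179349834
cam [ 0.309 -0.     0.53 ] 290.7499064707211 [[ 0.    1.   -0.  ]
 [ 0.97 -0.    0.25]
 [ 0.25 -0.   -0.97]] 2.4333 [-0.32 -0.43  1.84 -0.    1.73 -1.89]
```

View pics/w0.png

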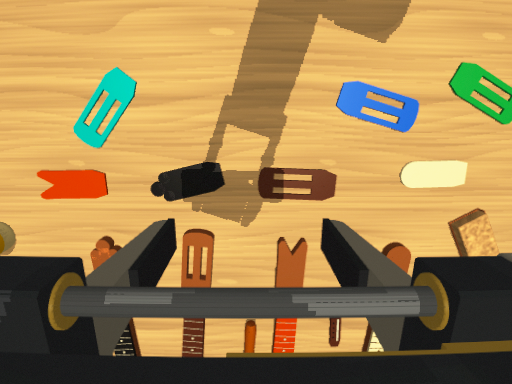

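The close view shows cream (433,174), slotted rosewood (297,184), ebony (190,181) and padauk (72,184). Image right is +y, and every nut end points right. On the slotted plate the slots sit nearer its left end, and the right end is chamfered. Next I measure the plates and take a heads view with the wrist reversed.

```bash
cat >> h.py <<'E'
L=dict(slotted=.145,crown=.138,fishtail=.130,round=.125)
W=dict(slotted=.058,crown=.056,fishtail=.054,round=.050)
MID=dict(slotted=.038,crown=.034,fishtail=.030,round=.027)
def plate_mask(im,n):
    h,s,v=cv2.split(cv2.cvtColor(im,cv2.COLOR_BGR2HSV)); h=h.astype(int); h=np.where(h>150,h-180,h)
    m=dict(round=(s<90)&(v>150),fishtail=(h<8)&(s>190)&(v>120),slotted=(h<9)&(s>80)&(v<130)&(v>35),crown=(v<65)&(s<110))[n]
    return m.astype(np.uint8)
def blob(m,seed):  # component nearest to seed
    m=cv2.morphologyEx(m,cv2.MORPH_CLOSE,np.ones((3,3),np.uint8)); m=cv2.morphologyEx(m,cv2.MORPH_OPEN,np.ones((3,3),np.uint8))
    cs,_=cv2.findContours(m,cv2.RETR_EXTERNAL,cv2.CHAIN_APPROX_NONE)
    cs=[c for c in cs if cv2.contourArea(c)>150]
    return min(cs,key=lambda c:-cv2.pointPolygonTest(c,(float(seed[0]),float(seed[1])),True))
def frame(pts,hint):
    (c,sz,a)=cv2.minAreaRect(np.float32(pts*1000)); b=cv2.boxPoints((c,sz,a))/1000
    e=[b[1]-b[0],b[2]-b[1]]; e=max(e,key=np.linalg.norm); e=e/np.linalg.norm(e); e*=np.sign(e@hint)
    return np.array(c)/1000,e,sorted(sz)
E
python3 - <<'E'
from h import *
w=bot.read_camera("wrist"); im=w["pixels"].copy()
seeds=dict(round=(433,174),slotted=(297,172),crown=(190,181),fishtail=(80,184))
for n,s in seeds.items():
    c=blob(plate_mask(w["pixels"],n),s); c_,e,sz=frame(ray(w,c.reshape(-1,2),.005),np.array([0,1]))
    o=c_+e*(L[n]/2-.035); print(n,"centre",c_.round(4),"ang",round(np.degrees(np.arctan2(e[1],e[0])),1),"size",np.round(sz,1),"o",o.round(4))
    cv2.drawContours(im,[c],-1,(255,0,255),1)
a=cv2.resize(im[120:240],(800,188),interpolation=cv2.INTER_CUBIC)
bot.goto([.5,0,.36],down(-np.pi/2))
w=bot.read_camera("wrist"); cv2.imwrite("pics/raw_w1.png",w["pixels"])
print((-w["R"].T@w["t"]).round(3),bot.current_joints().round(2),bot.current_clock())
b=cv2.resize(w["pixels"],(544,408)); b=cv2.copyMakeBorder(b,0,0,0,256,cv2.BORDER_CONSTANT)
cv2.imwrite("pics/w1.png",np.vstack([a,b]))
E
```

```text
round centre [0.4111 0.3455] ang 91.9 size [ 48.9 122.3] o [0.4101 0.3729]
slotted centre [0.4276 0.0413] ang 179.9 size [44.7 55. ] o [0.3901 0.0414]
crown centre [ 0.426 -0.116] ang 103.8 size [ 54.9 134.9] o [ 0.4179 -0.083 ]Traceback (most recent call last):
  File "<stdin>", line 5, in <module>
  File "h.py", line 28, in blob
    return min(cs,key=lambda c:-cv2.pointPolygonTest(c,(float(seed[0]),float(seed[1])),True))
ValueError: min() iterable argument is empty
```

Run:
```python
import cv2,numpy as np
im=cv2.imread("pics/w0.png"); h=cv2.cvtColor(im,cv2.COLOR_BGR2HSV)
for p in [(80,184),(60,190),(100,180),(265,184),(297,171),(297,184),(325,184),(330,190),(296,196),(240,180),(250,150),(196,240),(290,255)]: print(p,np.median(h[p[1]-1:p[1]+2,p[0]-1:p[0]+2].reshape(-1,3),0))
```

```text
(80, 184) [  8. 255. 231.]
(60, 190) [  8. 255. 229.]
(100, 180) [  8. 255. 231.]
(265, 184) [  8. 182.  62.]
(297, 171) [  9. 159. 121.]
(297, 184) [  9. 167. 115.]
(325, 184) [  9. 173. 112.]
(330, 190) [  9. 175. 109.]
(296, 196) [  9. 172. 111.]
(240, 180) [ 17. 146. 155.]
(250, 150) [ 19. 140. 239.]
(196, 240) [ 12. 204. 179.]
(290, 255) [ 12. 202. 177.]
```

```bash
sed -i 's/fishtail=(h<8)/fishtail=(h<=10)/; s/slotted=(h<9)&(s>80)&(v<130)/slotted=(h<=12)\&(s>80)\&(v<150)/' h.py
python3 - <<'E'
from h import *
w=bot.read_camera("wrist"); im=w["pixels"].copy()
seeds=dict(round=(433,174),slotted=(297,172),crown=(190,181),fishtail=(80,184))
for n,s in seeds.items():
    c=blob(plate_mask(w["pixels"],n),s); c_,e,sz=frame(ray(w,c.reshape(-1,2),.005),np.array([0,1]))
    o=c_+e*(L[n]/2-.035); print(n,"centre",c_.round(4),"ang",round(np.degrees(np.arctan2(e[1],e[0])),1),"size",np.round(sz,1),"o",o.round(4))
    cv2.drawContours(im,[c],-1,(255,0,255),1)
a=cv2.resize(im[120:240],(800,188),interpolation=cv2.INTER_CUBIC)
bot.goto([.5,0,.36],down(-np.pi/2))
w=bot.read_camera("wrist"); cv2.imwrite("pics/raw_w1.png",w["pixels"])
import pickle; pickle.dump(w,open("w1.pkl","wb"))
print((-w["R"].T@w["t"]).round(3),bot.current_joints().round(2),bot.current_clock())
b=cv2.resize(w["pixels"],(544,408)); b=cv2.copyMakeBorder(b,0,0,0,256,cv2.BORDER_CONSTANT)
cv2.imwrite("pics/w1.png",np.vstack([a,b]))
E
```

```text
round centre [0.4111 0.3448] ang 92.0 size [ 48.8 123.7] o [0.4101 0.3723]
slotted centre [0.4299 0.0887] ang 87.5 size [ 57.7 143.2] o [0.4315 0.1261]
crown centre [ 0.4261 -0.1165] ang 103.8 size [ 54.8 136.3] o [ 0.418  -0.0835]
fishtail centre [ 0.4295 -0.3331] ang 90.0 size [ 54.4 130.7] o [ 0.4295 -0.3031]
[0.571 0.    0.531] [-0.24 -0.09  1.57 -0.    1.66  1.33] 5.3
```

View pics/w1.png

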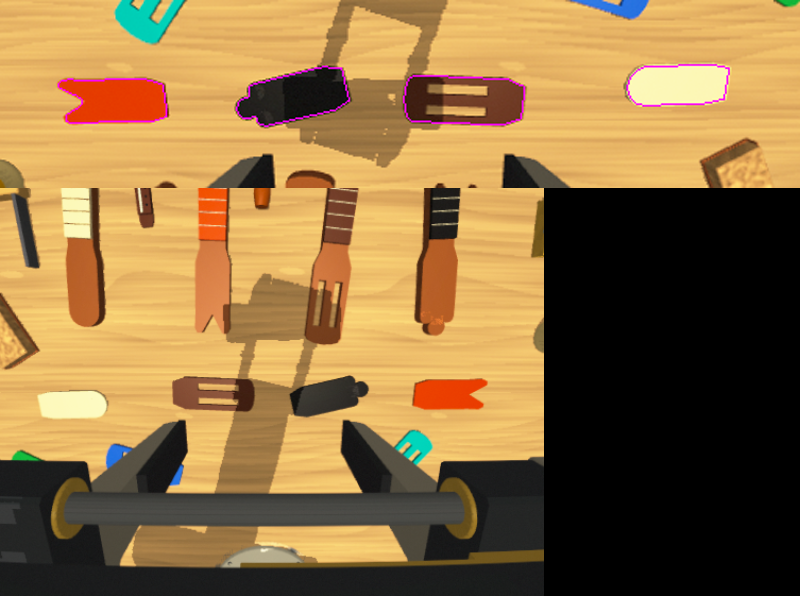

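The contours fit all four plates tightly. The chamfered nut end of the rosewood slotted plate (right side, (525,100)) confirms that its x axis points to +y. Now I view each head from above to avoid side-wall bias.

```bash
cat >> h.py <<'E'
def head_view(y,x=.53,z=.28):
    bot.goto([x,y,z],down(-np.pi/2)); return bot.read_camera("wrist")
E
python3 - <<'E'
from h import *
import pickle
D={};T=[]
for n,y in dict(crown=-.279,slotted=-.104,fishtail=.08,round=.286).items():
    D[n]=w=head_view(y); T.append(cv2.resize(w["pixels"],(400,300)))
    c=-w["R"].T@w["t"]; print(n,c.round(3),pix(w,[[.6,y,.02]]).round(0))
pickle.dump(D,open("heads.pkl","wb")); print(bot.current_clock())
cv2.imwrite("pics/heads.png",np.vstack([np.hstack(T[:2]),np.hstack(T[2:])]))
E
```

```text
crown [ 0.601 -0.278  0.451] [[249. 118.]]
slotted [ 0.601 -0.104  0.451] [[247. 117.]]
fishtail [0.601 0.079 0.45 ] [[247. 117.]]
round [0.601 0.285 0.45 ] [[247. 118.]]
8.9583
```

View pics/heads.png

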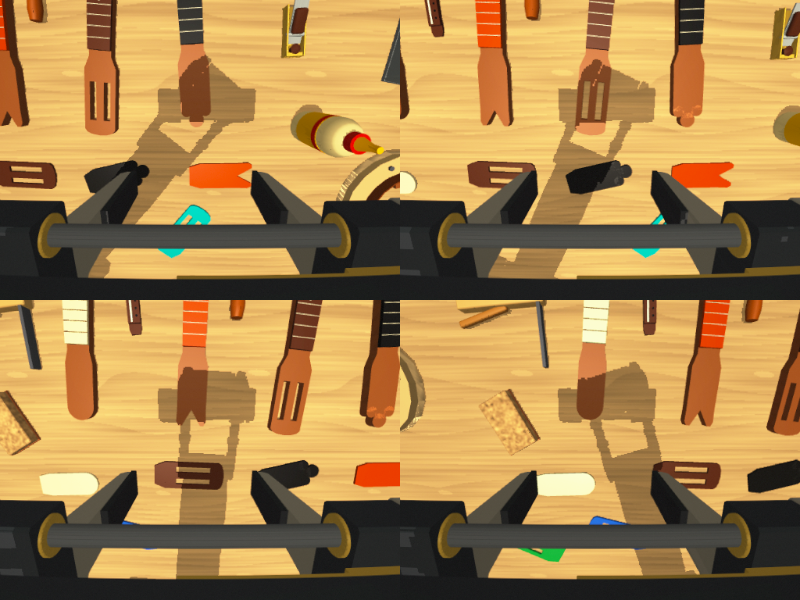

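```bash
cat > heads.py <<'E'
from h import *
import pickle
D=pickle.load(open("heads.pkl","rb")); T=[]; N={}
Y=dict(crown=-.279,slotted=-.104,fishtail=.08,round=.286)
for n,w in D.items():
    h,s,v=[a.astype(int) for a in cv2.split(cv2.cvtColor(w["pixels"],cv2.COLOR_BGR2HSV))]
    m=((h<=14)&(s>180)&(s<248)&(v>50)).astype(np.uint8)
    sd=pix(w,[[.635,Y[n],.02]])[0]; m[:, :int(sd[0]-50)]=0; m[:,int(sd[0]+50):]=0
    c=blob(m,sd); f=np.zeros_like(m); cv2.drawContours(f,[c],-1,1,-1)
    vv,uu=np.nonzero(f); P=ray(w,np.c_[uu,vv],.02)
    a=0.; q=P.mean(0)
    for _ in range(4):
        e=np.array([np.cos(a),np.sin(a)]); nn=np.array([-e[1],e[0]])
        t=P@e; k=P@nn; tip=np.percentile(t,0.1)-.0005
        B=[]
        for b in np.arange(.028,L[n]-.03,.003):
            i=abs(t-tip-b)<.0025
            B.append((tip+b,(k[i].max()+k[i].min())/2,np.ptp(k[i])))
        B=np.array(B); p=np.polyfit(B[:,0],B[:,1],1); a+=np.arctan(p[0])
    e=np.array([np.cos(a),np.sin(a)]); nn=np.array([-e[1],e[0]]); t=P@e; tip=np.percentile(t,0.1)-.0005
    o=e*(tip+L[n]-.035)+nn*np.median(((P@nn)[(t-tip>.03)&(t-tip<L[n]-.03)].max(),(P@nn)[(t-tip>.03)&(t-tip<L[n]-.03)].min()))
    N[n]=(*o,a); print(n,"o",o.round(4),"ang",np.degrees(a).round(1),"width",np.median(B[:,2]).round(4),W[n],"brownlen",np.ptp(t).round(4),L[n]+.01)
    im=w["pixels"].copy(); cv2.drawContours(im,[c],-1,(255,0,255),1)
    for x0 in (.035,.035-L[n]):
        q=[np.r_[o+e*x0+nn*y,.02] for y in (-.03,.03)]; q=pix(w,q).astype(int); cv2.line(im,q[0].tolist(),q[1].tolist(),(255,255,0),1)
    u,r=sd.astype(int); T.append(cv2.resize(im[20:200,u-60:u+60],(200,300)))
pickle.dump(N,open("necks.pkl","wb")); cv2.imwrite("pics/headfit.png",cv2.resize(np.hstack(T),(800,300)))
E
python3 heads.py
```

```text
crown o [ 0.6483 -0.2829] ang -3.6 width 0.0531 0.056 brownlen 0.1174 0.14800000000000002
slotted o [ 0.6432 -0.1114] ang -9.6 width 0.0553 0.058 brownlen 0.1229 0.155
fishtail o [0.6325 0.0786] ang -5.0 width 0.0508 0.054 brownlen 0.1045 0.14Traceback (most recent call last):
  File "heads.py", line 18, in <module>
    B.append((tip+b,(k[i].max()+k[i].min())/2,np.ptp(k[i])))
                     ~~~~~~~~^^
    return umr_maximum(a, axis, None, out, keepdims, initial, where)
ValueError: zero-size array to reduction operation maximum which has no identity
```

Run:
```python
from h import *
import pickle
D=pickle.load(open("heads.pkl","rb"))
Y=dict(crown=-.279,slotted=-.104,fishtail=.08,round=.286)
for n in D:
    w=D[n]; g=cv2.cvtColor(w["pixels"],cv2.COLOR_BGR2HSV)
    for x in np.arange(.54,.72,.015):
        u,v=pix(w,[[x,Y[n]-.012*(n=='x'),.02]])[0].astype(int); print(g[v,u].tolist(),end=' ')
    print()
    u,v=pix(w,[[.56,Y[n]+.07,0]])[0].astype(int); print('bench',g[v,u],g[v,u-6])
```

```text
[12, 159, 230] [11, 194, 117] [12, 195, 118] [11, 189, 119] [12, 189, 120] [12, 190, 121] [12, 185, 123] [11, 180, 125] [12, 169, 220] [12, 171, 219] [25, 25, 61] [23, 61, 101] 
bench [ 17 144 172] [ 21 134 248]
[13, 160, 234] [12, 194, 122] [12, 190, 125] [12, 190, 125] [11, 189, 124] [11, 186, 126] [12, 184, 126] [11, 181, 128] [12, 167, 225] [9, 148, 122] [9, 147, 139] [9, 146, 138] 
bench [ 21 132 249] [ 21 133 249]
[20, 140, 240] [17, 146, 168] [11, 188, 122] [11, 185, 123] [12, 190, 122] [11, 182, 125] [11, 182, 126] [12, 167, 226] [12, 168, 223] [12, 170, 221] [10, 227, 250] [9, 228, 249] 
bench [ 20 134 245] [ 20 136 245]
[17, 144, 154] [12, 195, 114] [12, 194, 113] [11, 190, 114] [11, 191, 116] [12, 187, 117] [12, 168, 220] [12, 167, 218] [12, 170, 214] [12, 172, 212] [31, 40, 253] [22, 105, 216] 
bench [ 19 141 238] [ 19 140 238]
```

```bash
sed -i 's/m=((h<=14).*/m=((h<=14)\&(h>=10)\&(s>152)\&(s<215)\&(v>95)).astype(np.uint8)/' heads.py; python3 heads.py
```

```text
crown o [ 0.6388 -0.2772] ang 3.3 width 0.0552 0.056 brownlen 0.1479 0.14800000000000002
slotted o [ 0.6295 -0.1062] ang -5.5 width 0.0569 0.058 brownlen 0.1549 0.155
fishtail o [0.6335 0.0802] ang -2.5 width 0.0526 0.054 brownlen 0.1392 0.14
round o [0.6397 0.2872] ang -4.0 width 0.0489 0.05 brownlen 0.134 0.135
```

View pics/headfit.png

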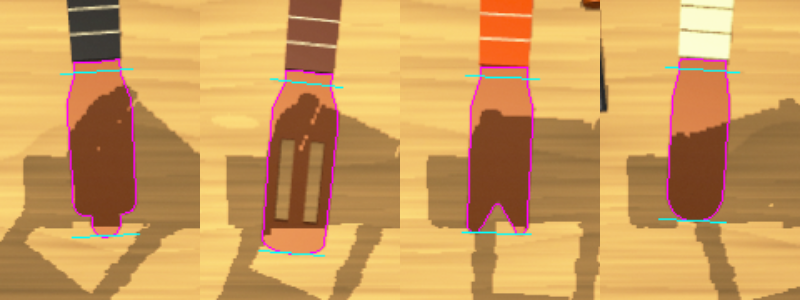

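The fits are tight: the brown lengths match head + 10 mm to within 1 mm. The outlines and end lines (cyan) sit on the head edges. Picking now, slotted first.

```bash
cat >> h.py <<'E'
import pickle
PL=dict(round=(.4101,.3723,92.0),slotted=(.4315,.1261,87.5),crown=(.418,-.0835,103.8),fishtail=(.4295,-.3031,90.0))
ZP=.002
def grip_pose(o,a,n): return np.array([o[0]-MID[n]*np.cos(a),o[1]-MID[n]*np.sin(a)]),down(a-np.pi/2)
def pick(n):
    x,y,d=PL[n]; p,r=grip_pose((x,y),np.radians(d),n)
    bot.set_gripper(min(1,(W[n]+.026)/.092)); bot.goto([*p,.10],r); bot.line_to([*p,ZP],max_speed=.12)
    bot.set_gripper(.3,25); print(n,"opening mm",round(bot.current_opening()*92,1),"grip",bot.current_grip_force(),"z",bot.current_ee_pos()[2].round(4))
    bot.line_to([*p,.10],max_speed=.15); print("lifted",round(bot.current_opening()*92,1))
def place(n):
    x,y,a=pickle.load(open("necks.pkl","rb"))[n]; p,r=grip_pose((x,y),a,n)
    bot.goto([*p,.10],r); f0=bot.current_contact_force(); bot.line_to([*p,.035],max_speed=.12); bot.line_to([*p,ZP+.0205],max_speed=.03)
    print("force",np.round(bot.current_contact_force()-f0,1),bot.current_ee_pos().round(4),p.round(4))
    bot.set_gripper(min(1,(W[n]+.024)/.092)); bot.line_to([*p,.12],max_speed=.2); print("t",bot.current_clock())
E
python3 - <<'E'
from h import *
pick("slotted")
w=bot.read_camera("wrist"); cv2.imwrite("pics/held.png",w["pixels"])
E
```

```text
slotted opening mm 57.2 grip 25.00020146369934 z 0.0022
lifted 57.1
```

View pics/held.png

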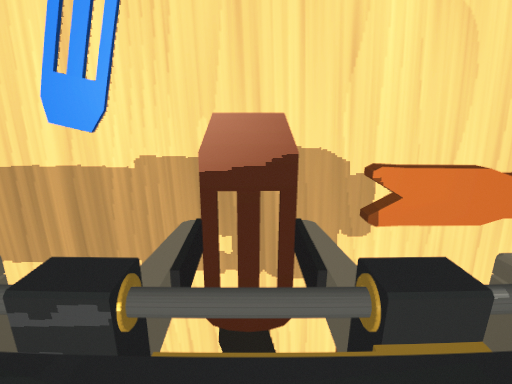

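The rosewood slotted plate is held level and centred, tapered nut end at the top (250,120). Placing it.

Run:
```python
from h import *
place("slotted")
w=head_view(-.104); pickle.dump(w,open("chk.pkl","wb")); cv2.imwrite("pics/p1.png",w["pixels"][:,100:400])
print(bot.current_clock())
```

```text
force [ 1.1 -0.  -0.6] [ 0.5916 -0.1025  0.0223] [ 0.5916 -0.1025]
t 16.925
17.7
```

View pics/p1.png

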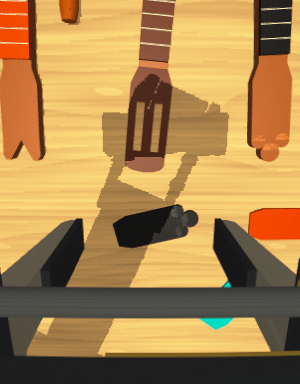

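The slotted plate lies on its head at (148,120), with even edges and the nut ledge bare. Placing the other three.

Run:
```python
from h import *
T=[]
for n in("crown","fishtail","round"):
    pick(n); place(n)
D={}
for n,y in dict(round=.286,fishtail=.08,slotted=-.104,crown=-.279).items():
    w=D[n]=head_view(y); u=int(pix(w,[[.6,y,.02]])[0][0]); T.append(cv2.resize(w["pixels"][20:200,u-60:u+60],(200,300),interpolation=cv2.INTER_CUBIC))
pickle.dump(D,open("final.pkl","wb")); cv2.imwrite("pics/final.png",np.hstack(T)); print(bot.current_clock())
```

```text
crown opening mm 55.5 grip 24.99825417995453 z 0.0022
lifted 55.2
force [-0.3  1.2  1.9] [ 0.6048 -0.2791  0.0223] [ 0.6049 -0.2791]
t 25.8333
fishtail opening mm 52.9 grip 24.993006885051727 z 0.0022
lifted 53.6
force [-1.   0.1 -0.1] [0.6034 0.0816 0.0223] [0.6035 0.0815]
t 34.4333
round opening mm 49.2 grip 24.999167919158936 z 0.0022
lifted 49.8
force [-0.8  0.3 -0.2] [0.6126 0.289  0.0223] [0.6128 0.2891]
t 41.9667
45.25
```

View pics/final.png

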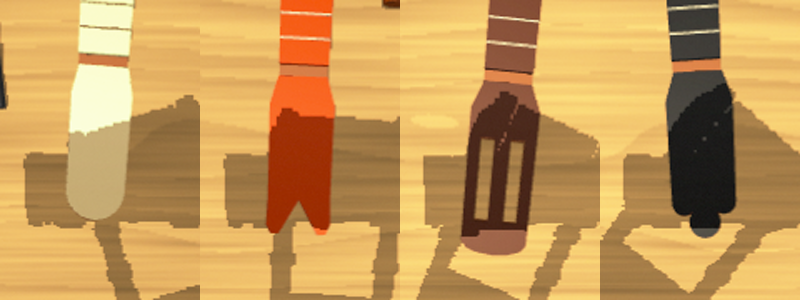

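All four plates cover their heads edge to edge, tips matching, with a bare strip of nut ledge at each (y≈60-77 px). Handing in.

Run:
```python
from h import *
bot.hold(.5); print(bot.job_done(), bot.current_clock())
```

```text
the job is handed in; nothing more can be done
the job is handed in; nothing more can be done
```

All four headplates are on their matching heads, edges and nut lines aligned in the final wrist views; I handed the job in at about 46 s, but no verdict was returned.

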